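# Empty the hinged-lid cassette box into the sorting tray

### The job

Slide the white sorting tray by its upright tab squarely up against the foot of the tipping stand, centred in front of it, then swing the lid of the wooden box all the way back, past its detent, so that it stays back. Only then tip the box forward by the steel bar on its side until all four grey cassettes have dropped into the tray, swing the box back down level and close its lid. Leave the tray where it stands with the cassettes in it, and do not disturb the other things on the table.

Things in the scene. Friction and masses are not known exactly. Their poses are not given: they have to be found in the camera images.
- stand_foot (a point): Fixed tipping stand: aluminium base plate 120 x 150 x 12 mm, two uprights carrying a wooden box. Point: middle of the plate's front edge, 6 mm above the table. x points from the front edge back over the plate, y along the edge, z up. The box pours to -x. Tray home: its +x wall touches this edge, its centre at x -80, y 0 mm, axes parallel.
- box_pivot (a point): Middle of the box's pivot axis (along stand_foot's y), 25 mm in front of stand_foot, 100 mm above the table. Turns with the box; at joint 0 parallel to stand_foot. The box is 92 mm wide (y), from 68 mm behind to 30 mm in front of the pivot, 45 mm high above it; its front wall slopes out as a lip. The stand's arms reach y = +-57 mm.
- sample_box (a joint): Tip angle of the box about its pivot, rad: 0 level (stop), grows as its rear rises and it tips forward over the tray, stop at 2.2. About 0.4 kg, pivot friction 0.12 N m; it may fall if let go part way. By about 1.9 to 2.1 the contents slide out into a tray that is home.
- tip_bar (a point): Grip point on the tipping bar: round level steel bar, 10 mm across, projecting 94 mm along +y from the box's +y side. Point on its axis, 96 mm from the box's middle; box level: 56 mm behind, 22 mm above the pivot. Path: 60 mm arc about the pivot, up and over to the front. Pinched from above, fingers closing along stand_foot's x, the bar turns between the pads.
- sample_lid (a joint): Opening angle of the lid, rad: 0 shut, grows as its front edge rises and goes over to the rear, stop at 2.25. Lid 0.07 kg, free hinge. A brass lug rides over a sprung plunger from 1.75 to 2.15, peak at 1.95 (1 to 2 N more at the bar, either way). Past that it stays back when the box is tipped; short of it, it falls shut.
- lid_hinge (a point): Middle of the lid's hinge axis at the top of the box's rear wall; box level: 68 mm behind and 45.5 mm above the pivot. Parallel to stand_foot's y.
- lid_bar (a point): Grip point on the lid bar: round steel bar, 10 mm across, projecting 91 mm along -y from the lid's -y edge near its front. Point on its axis, 96 mm from the lid's middle; lid shut: 92 mm in front of, 4.5 mm above the hinge. Path: 92 mm arc about the hinge. Pinched from above, fingers closing along stand_foot's x, the bar turns between the pads.
- tray_mid (a point): Loose white plastic sorting tray, 160 (x) x 130 (y) x 35 mm, walls and floor 4 mm, 0.3 kg. This point is its centre, 17.5 mm above the table. x points to the end that goes against the stand, away from the tab.
- tray_tab (a point): The tray's upright grip tab on the rim of its -x end: 12 mm thick (x), 40 mm wide (y), from 30 to 63 mm above the table. This point is its middle, 74 mm from the tray's centre towards -x, 50 mm above the table.
- cassette0_mid (a point): Grey plastic tissue cassette, 26 x 36 x 8 mm, 12 g, its centre. Four alike lie flat in the closed box at the start.
- cassette1_mid (a point): Grey plastic tissue cassette, 26 x 36 x 8 mm, 12 g, its centre. Four alike lie flat in the closed box at the start.
- cassette2_mid (a point): Grey plastic tissue cassette, 26 x 36 x 8 mm, 12 g, its centre. Four alike lie flat in the closed box at the start.
- cassette3_mid (a point): Grey plastic tissue cassette, 26 x 36 x 8 mm, 12 g, its centre. Four alike lie flat in the closed box at the start.
- tray: The sorting tray's body, origin under its centre.
- cassette0: The cassette's body, origin under its centre.
- cassette1: The cassette's body, origin under its centre.
- cassette2: The cassette's body, origin under its centre.
- cassette3: The cassette's body, origin under its centre.
- dish: Bystander: closed clear petri dish, 90 mm across, 17 mm high, origin underneath. Leave alone.
- jar: Bystander: capped specimen jar, 52 mm across, 70 mm high, origin underneath. Leave alone.
- counter: Bystander: steel hand tally counter, 48 mm across, 28 mm high, origin underneath. Leave alone.
- forceps: Bystander: steel forceps lying flat, 120 x 18 x 5 mm, origin underneath. Leave alone.
Not all that is in view belongs to the job. What is shaped like the tray but purple is not meant.

How it is judged:
By the outcome, as a careful person would: the job done as asked, in the order asked, and still so for the second after the job is handed in, with the robot touching nothing.
It also fails if it takes over 72 s, if anything falls off the work surface, if the arm or the gripper's body presses on something with over 40 N, if the wrist force passes 120 N, or if a joint passes its speed limit or range.

### The arm

A 7-joint arm with a two-finger parallel gripper is mounted at the origin on the work surface. World frame = base frame: x ahead of the robot, y to its left, z up, the work surface at z = 0. Lengths are in m, angles in rad, forces in N, time in s.
With the tool pointing down it reaches from about 0.425 to 1.025 m from the base axis. Payload 9.4 kg.
Tool frame: the origin (TCP) lies on the centre line of the jaws, within the pads' length; the fingertips stand 14 mm ahead of it and the grasp point (between the pads) lies 5 mm behind it; z points along the fingers, y is the line along which they close (so a half turn about z gives the same grasp; the last joint's range is limited). The gripper opens to 93 mm and grips with 3 to 60 N. Pads are 15 mm wide; open, the fingers measure 128 mm over their backs; the gripper's body (75 mm by 188 mm) begins 65 mm behind the grasp point.
Start: joints at [1.262, 0.599, -0.003, 1.599, 0.002, 0.943, -0.08], TCP at [0.167, -0.706, 0.208] pointing down, gripper open.
Joint ranges: [-2.57, 2.57], [-0.35, 1.97], [-1.29, 1.29], [0.11, 2.56], [-1.05, 4.19], [0.11, 1.86], [-2.63, 2.63]. Speed limits (rad/s): [2.22, 2.22, 3.01, 3.01, 3.14, 3.14, 3.14].

### API

Orientations are given as a unit quaternion [w, x, y, z].
In Python, from plant import arm, planner, imaging, readout gives the robot as it stands. Calls block until the motion is done:
- arm.move_to(position, orientation): joint-space move of the TCP to a pose.
- arm.line_to(position, velocity=0.15, frame=None, threshold=None): straight line of the TCP; frame=None keeps the orientation; velocity is the mean speed in m/s. With threshold (N) it stops when the force on the tool has changed by that much, and returns True; else False.
- arm.move_j(angles): joint-space move.
- arm.set_gripper(opening, grasp_force=None): finger opening in m; grasp_force is the grip in N (None keeps the last); returns when the fingers have stopped.
- arm.hold(seconds).
- planner.ik(position, orientation): joint angles nearest the present ones, or None.
- imaging.snapshot(name): name is "scene" or "top" or "wrist"; returns the picture (384x512x3 uint8, red, green, blue); there is no depth.
- imaging.camera_params(name): a dict with "mtx" (3x3 intrinsics, pixels), "k1" (the pictures are not rectified: a ray, as slopes to the right and down, at radius r is drawn at 1 + k1 r^2 times it, then the intrinsics apply), "rvec" (rotation vector, rad) and "tvec" (3), from world to camera coordinates, as OpenCV has them. Camera axes: x right, y down, z forward; pixel columns grow to the right and rows downward; lengths in m; the calibration is good to about 2 mm. A picture is of the moment at which its call begins: read the wrist's pose just before it. camera_params takes no time and is no camera call; for the wrist camera it gives the pose at the moment of the call.
A pose or a line that the arm cannot do raises arm.MotionError and nothing moves.
- arm.job_done(): hands the job in; it is judged then, once.
Readings, each from a call of its own:
- readout.read_t(): time.
- readout.read_qpos(): joint angles.
- readout.read_dq(): joint speeds.
- readout.read_joint_efforts(): joint torques, N m.
- readout.read_ee_pos(): TCP position.
- readout.read_ee_rot(): TCP orientation.
- readout.read_wrist_force(): force on the tool from outside, world axes, zero at the start.
- readout.read_torque(): the same for the moment, N m.
- readout.read_width(): finger opening in m.
- readout.read_grasp_force(): force on a finger pad.
Only numpy, scipy, OpenCV 4.12 (cv2) and the standard library are available. Lean on these libraries where they do the work, as an engineer would, in place of code of your own. Each camera call takes 0.05 s, during which the arm holds its last target. There are 200 camera calls.

## Working session

There is one attempt and no reset: what is moved stays moved. The work goes in short steps, each a Python script; the robot and the scene stay as the last script left them, time stands still between calls to the robot, and variables do not carry over. Pictures are saved under pics/ and viewed, at most 10 in all, crops included, and the job is handed in when it is done.

```bash
mkdir -p pics; ls
python3 - <<'E'
from plant import arm, planner, imaging, readout
import cv2,numpy as np
for n in ("scene","top"):
    im=imaging.snapshot(n); cv2.imwrite(f"pics/{n}0.png",im[:,:,::-1]); p=imaging.camera_params(n); print(n,p)
    globals()[n]=im
both=np.hstack([cv2.resize(scene,(800,600)),])
cv2.imwrite("pics/s.png",cv2.resize(scene,(800,600),interpolation=cv2.INTER_CUBIC)[:,:,::-1])
cv2.imwrite("pics/t.png",cv2.resize(top,(800,600),interpolation=cv2.INTER_CUBIC)[:,:,::-1])
print(readout.read_ee_pos(),readout.read_ee_rot(),readout.read_t(),readout.read_width())
E
```

```text
pics
scene {'mtx': array([[364.21935138,   0.        , 255.78363424],
       [  0.        , 364.21935138, 191.00787997],
       [  0.        ,   0.        ,   1.        ]]), 'k1': -0.06767620353250094, 'rvec': array([ 1.42105289,  2.32114284, -0.72601682]), 'tvec': array([ 0.263355  , -0.3025683 ,  1.37019737])}
top {'mtx': array([[379.01121564,   0.        , 251.28441777],
       [  0.        , 379.01121564, 193.61231209],
       [  0.        ,   0.        ,   1.        ]]), 'k1': -0.03585843117602463, 'rvec': array([ 2.08655787, -2.13114637,  0.16614787]), 'tvec': array([-0.00864446,  0.52858866,  0.97085885])}
[ 0.16639628 -0.70518712  0.20683479] [-6.81136131e-04  9.93290244e-01  1.15646009e-01 -1.64185163e-04] 0.1 0.0927353438220968
```

View pics/s.png

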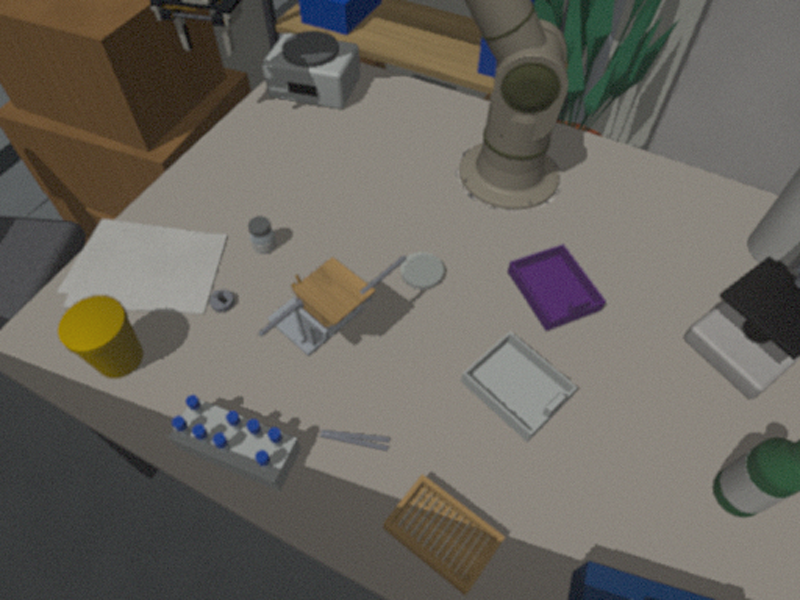

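View pics/t.png

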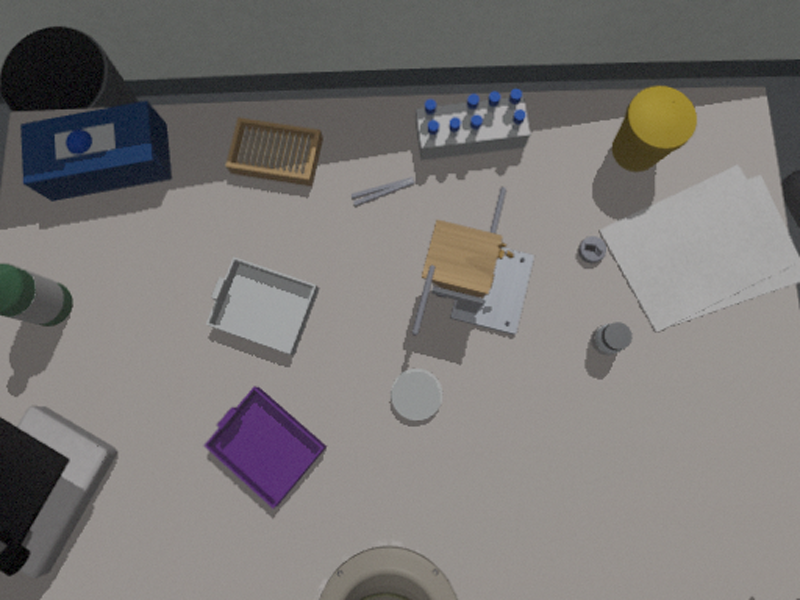

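Run:
```python
import cv2,numpy as np
t=cv2.imread("pics/top0.png");s=cv2.imread("pics/scene0.png")
def crop(im,x,y,w,h,k,name):
    c=cv2.resize(im[y:y+h,x:x+w],None,fx=k,fy=k,interpolation=cv2.INTER_CUBIC)
    for i in range(0,w,10): cv2.putText(c,str(x+i),(i*k,8),0,.3,(0,255,255)); cv2.line(c,(i*k,10),(i*k,14),(0,255,255))
    for i in range(0,h,10): cv2.putText(c,str(y+i),(0,i*k+4),0,.3,(0,255,255))
    return np.clip(c*1.0,0,255).astype(np.uint8)
# top: tray x130-206,y160-235 ; stand x260-345,y115-215
a=crop(t,262,118,84,100,6,0); b=crop(t,130,162,74,70,4,0)
H=600; C=np.zeros((600,800,3),np.uint8); C[:600,:504]=a; C[:280,504:800]=b
cv2.imwrite("pics/ct.png",C)
a=crop(s,162,160,102,70,6,0)  # stand
b=crop(s,292,210,80,72,0 or 2,0)
a=crop(s,162,158,104,70,5,0); b=crop(s,292,210,80,72,4,0)
C=np.zeros((600,800,3),np.uint8); C[:350,:520]=a; C[310:598,480:800]=b
cv2.imwrite("pics/cs.png",C)
```

```text
(no output)
```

View pics/ct.png

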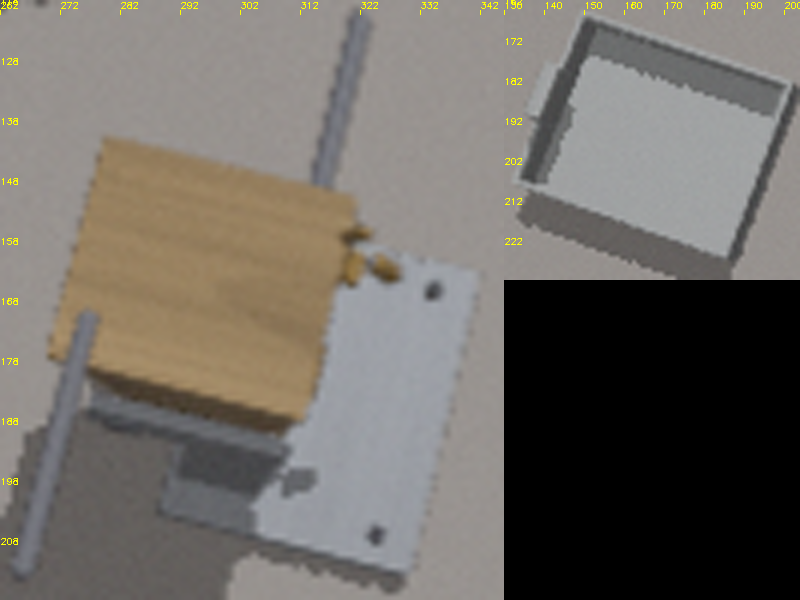

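View pics/cs.png

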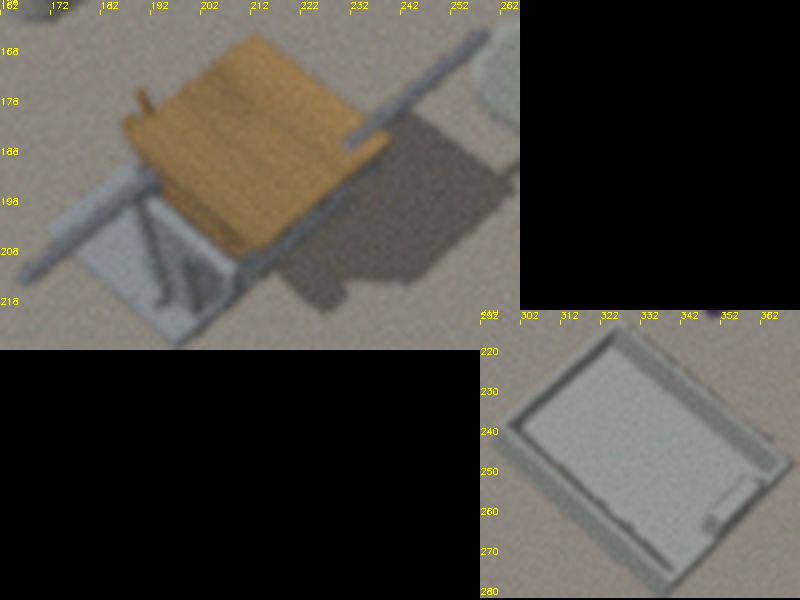

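```bash
cat > h.py <<'E'
from plant import arm, planner, imaging, readout
import cv2,numpy as np
from scipy.optimize import least_squares
from scipy.spatial.transform import Rotation as R
def proj(p,P):
    P=np.atleast_2d(P); c=P@R.from_rotvec(p['rvec']).as_matrix().T+p['tvec']
    d=c[:,:2]/c[:,2:]; d=d*(1+p['k1']*(d**2).sum(1,keepdims=True))
    return d*p['mtx'][0,0]+p['mtx'][:2,2]
def fit(obs,x0):
    "obs: list of (cam params, body pt (m), px). returns x,y,yaw,dz"
    def f(v):
        return np.concatenate([(proj(p,R.from_euler('z',v[2]).apply(b)+[v[0],v[1],v[3]])[0]-u) for p,b,u in obs]+[[v[3]*200]])
    s=least_squares(f,x0,loss='soft_l1'); return s.x,f(s.x)[:-1].reshape(-1,2)
def tri(obs,x0):
    s=least_squares(lambda P:np.concatenate([proj(p,P)[0]-u for p,u in obs]),x0); return s.x,s.fun
E
python3 - <<'E'
from h import *
T=imaging.camera_params("top");S=imaging.camera_params("scene")
m=lambda *a:np.array(a)/1000
tp=lambda X,Y:np.array([X/6+262-.42,Y/6+118-.42]); sp=lambda X,Y:np.array([X/5+162-.4,Y/5+158-.4])
tt=lambda X,Y:np.array([(X-504)/4+130-.4,Y/4+162-.4]); st=lambda X,Y:np.array([(X-480)/4+292-.4,(Y-310)/4+210-.4])
te,le=(tp(361,14),sp(25,276)),(tp(22,572),sp(485,36))
o=[(T,m(120,75,12),tp(478,268)),(T,m(120,-75,12),tp(410,570)),(T,m(0,-75,12),tp(163,510)),
(T,m(31,140,122),te[0]),(T,m(-49,-137,150),le[0]),(S,m(31,140,122),te[1]),(S,m(-49,-137,150),le[1]),
(S,m(0,75,12),sp(178,346)),(S,m(120,75,12),sp(50,227))]
v,r=fit(o,[.75,-.1,-1.7,0]);print("stand",v.round(4));print(r.round(1).tolist())
for e in(te,le): print(tri([(T,e[0]),(S,e[1])],[.7,-.1,.1]))
o=[(T,m(-80,65,35),tt(588,15)),(T,m(80,65,35),tt(797,83)),(T,m(80,-65,35),tt(734,262)),(T,m(-80,-65,35),tt(517,180)),
(S,m(80,-65,35),st(620,328)),(S,m(80,65,35),st(500,425)),(S,m(-80,65,35),st(668,585)),(S,m(-80,-65,35),st(792,462))]
v,r=fit(o,[.65,.3,-1.7,0]);print("tray",v.round(4));print(r.round(1).tolist())
print(tri([(T,tt(540,90)),(S,st(738,505))],[.7,.3,.06]))
E
```

```text
stand [ 5.7870e-01 -1.3890e-01 -1.8452e+00  5.0000e-04]
[[0.2, 0.3], [0.0, 1.1], [-1.3, 0.4], [-0.3, -0.5], [-0.3, 0.5], [-1.1, 1.9], [0.1, -0.4], [-0.4, -0.3], [-1.1, 0.1]]
(array([ 0.70132717, -0.20582687,  0.12740825]), array([-0.29879444,  0.15826557, -0.34118375, -0.07823376]))
(array([ 0.46115565, -0.05497053,  0.14970765]), array([-0.16100294,  0.06881923, -0.20399747, -0.02333345]))
tray [ 0.5327  0.2128 -1.9306 -0.0035]
[[-0.7, -0.7], [-0.2, 0.5], [-1.5, -0.1], [-0.8, 1.1], [-1.0, -2.0], [-1.5, 0.2], [-0.1, -0.1], [-1.0, 0.6]]
(array([0.56026643, 0.28641695, 0.05794171]), array([-0.21183131,  0.06634592, -0.21842552,  0.00398485]))
```

```bash
cat >> h.py <<'E'
FOOT=np.array([.5787,-.1389]);YAW=-1.8452
def W(x,y,z,foot=None,yaw=None):
    "stand_foot frame (m, z above table) to world"
    f=FOOT if foot is None else foot; a=YAW if yaw is None else yaw
    return np.array([f[0]+np.cos(a)*x-np.sin(a)*y,f[1]+np.sin(a)*x+np.cos(a)*y,z])
def down(a,pos=None):
    "tool down, closing line at world yaw a; the half turn nearer to the joint centre"
    best=None
    for k in(0,np.pi):
        y=np.array([np.cos(a+k),np.sin(a+k),0]);z=np.array([0,0,-1.])
        q=R.from_matrix(np.c_[np.cross(y,z),y,z]).as_quat(scalar_first=True)
        j=planner.ik(pos,q)
        if j is not None and (best is None or abs(j[6])<best[0]): best=(abs(j[6]),q,j)
    return best[1]
def snap(n,name):
    p=imaging.camera_params(n);im=imaging.snapshot(n);cv2.imwrite(f"pics/{name}.png",im[:,:,::-1]);return p,im
E
python3 - <<'E'
from h import *
import pickle
T=imaging.camera_params("top")
for n,px,z in(("dish",(416,397),.017),("forceps",(382,191),.005),("jar",(612,340),.07),("counter",(592,250),.028),("purple",(265,447),.03)):
    u=np.array(px)/1.5625
    print(n,least_squares(lambda q:proj(T,[q[0],q[1],z])[0]-u,[.5,0]).x.round(3))
a=W(-.03,0,.42); q=down(YAW+np.pi/2,a); arm.move_to(a,q)
pw,_=snap("wrist","w1"); print(readout.read_t(),readout.read_qpos(),proj(pw,W(0,0,.006)))
tab=np.array([.559,.283]); b=np.array([*tab,.20]); qt=down(-1.9306+np.pi/2,b); arm.move_to(b,qt)
pt,_=snap("wrist","w2"); print(readout.read_t(),readout.read_qpos(),proj(pt,[*tab,.05]))
pickle.dump((pw,pt),open("p.pkl","wb"))
import os
A=cv2.imread("pics/w1.png");cv2.imwrite("pics/w1b.png",cv2.resize(A,(800,600),interpolation=cv2.INTER_CUBIC))
A=cv2.imread("pics/w2.png");cv2.imwrite("pics/w2b.png",cv2.resize(A,(800,600),interpolation=cv2.INTER_CUBIC))
E
```

```text
dish [ 0.368 -0.056]
forceps [ 0.749 -0.002]
jar [ 0.452 -0.383]
counter [ 0.619 -0.375]
purple [0.288 0.202]
2.8333 [ 0.48182939  0.31385941 -0.53772935  1.58871883  0.16559191  1.28532949
 -0.35723889] [[255.21476696 163.39527317]]
4.5417 [-0.16890505  0.54636738 -0.58251906  1.81624709  0.37758719  0.89072238
 -1.2876099 ] [[253.42486372 176.96905371]]
```

View pics/w1b.png

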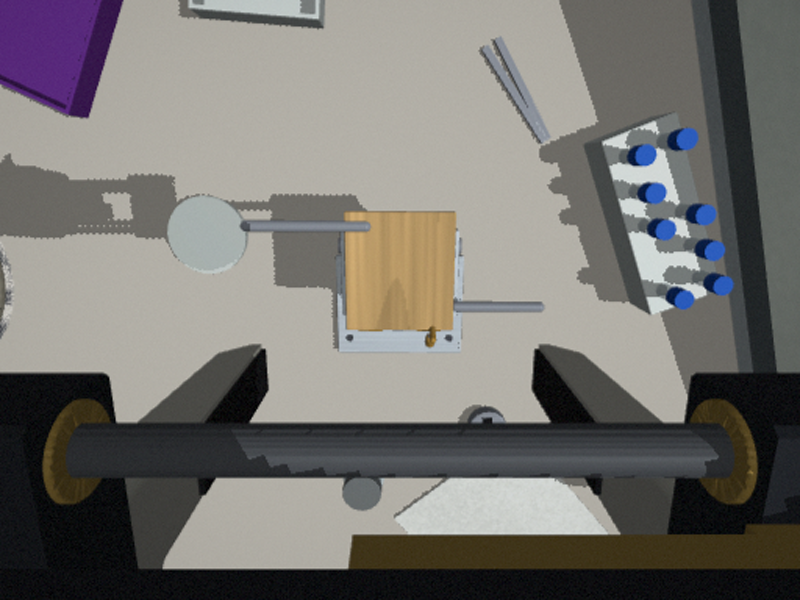

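View pics/w2b.png

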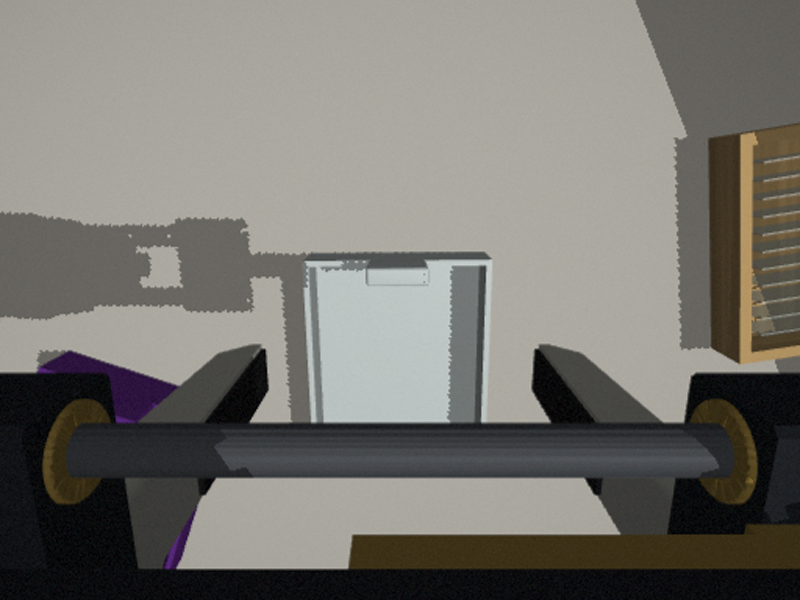

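Run:
```python
from h import *
import pickle
pw,pt=pickle.load(open("p.pkl","rb"))
m=lambda *a:np.array(a)/1000
k=lambda x,y:np.array([x,y])/1.5625-.18
o=[(pw,m(120,75,12),k(461,352)),(pw,m(120,-75,12),k(339,351)),(pw,m(31,140,122),k(543,307)),(pw,m(-49,-137,150),k(243,226))]
v,r=fit(o,[.58,-.14,-1.845,0]);print("stand",v.round(4),(r*1.56).round(1).tolist())
v,r=fit(o[:2],[.58,-.14,-1.845,0]);print("plate only",v.round(4),(r*1.56).round(1).tolist())
v,r=fit(o[2:],[.58,-.14,-1.845,0]);print("bars only",v.round(4),(r*1.56).round(1).tolist())
for nm,q in(("0",m(-80,65,0)),("rim",m(-80,65,35)),("tabtop",m(-68,20,63)),("tabtopback",m(-80,20,63))):
    print(nm,[(1.5625*(proj(pt,R.from_euler('z',-1.9306).apply(q*[1,s,1])+[.5327,.2128,0])[0]+.18)).round(0).tolist() for s in(1,-1)])
print(-R.from_rotvec(pt['rvec']).as_matrix().T@pt['tvec'])
o=[(pt,m(-80,65,35),k(490,260)),(pt,m(-80,-65,35),k(304,261)),(pt,m(-80,65,0),k(489,252)),(pt,m(-80,-65,0),k(308,252)),(pt,m(-80,20,63),k(428,263)),(pt,m(-80,-20,63),k(367,263))]
for oo in (o[:2],o):
  v,r=fit(oo,[.5327,.2128,-1.93,0]);print("tray",v.round(4),(r*1.56).round(1).tolist())
```

```text
stand [ 0.5794 -0.1383 -1.8479 -0.0024] [[-0.4, 0.6], [-0.9, 1.4], [0.5, -1.2], [0.4, -0.3]]
plate only [ 5.815e-01 -1.370e-01 -1.855e+00 -9.000e-04] [[0.4, 0.0], [-0.4, 0.0]]
bars only [ 5.7880e-01 -1.3870e-01 -1.8511e+00 -1.4000e-03] [[0.2, 0.1], [-0.2, -0.0]]
0 [[484.0, 256.0], [310.0, 257.0]]
rim [[492.0, 265.0], [301.0, 265.0]]
tabtop [[428.0, 292.0], [365.0, 292.0]]
tabtopback [[428.0, 273.0], [364.0, 273.0]]
[0.5849136  0.34578139 0.37619982]
tray [ 0.534   0.2145 -1.9266 -0.0061] [[0.8, 0.0], [-0.8, 0.0]]
tray [ 0.5346  0.2159 -1.9299 -0.0028] [[2.2, -1.0], [-1.3, -1.6], [-5.0, -0.9], [3.3, -0.5], [0.9, 3.7], [-1.3, 3.8]]
```

```bash
sed -i 's/^FOOT=.*/FOOT=np.array([.5792,-.1385]);YAW=-1.848/' h.py
python3 - <<'E'
from h import *
ty=-1.929; tab=np.array([.534,.215])-.074*np.array([np.cos(ty),np.sin(ty)])
g=np.array([*tab,.051]); q=down(ty+np.pi/2,g)
arm.move_to([*tab,.12],q); print(arm.line_to(g,.12,threshold=10))
arm.set_gripper(.02,25); print(readout.read_width(),readout.read_grasp_force(),readout.read_ee_pos(),readout.read_t())
v=W(-.110-.074,0,.051); q2=down(YAW+np.pi/2,v)
arm.line_to(v,.12,frame=q2); print(readout.read_wrist_force(),readout.read_ee_pos()-v)
print(arm.line_to(W(-.154+.008,0,.051),.04,threshold=8),readout.read_wrist_force(),readout.read_width(),readout.read_t())
e=readout.read_ee_pos(); c,s=np.cos(YAW),np.sin(YAW); d=e[:2]-FOOT; print("tcp stand",c*d[0]+s*d[1],-s*d[0]+c*d[1],e[2])
snap("top","t2");p,_=snap("wrist","w3")
A=cv2.imread("pics/t2.png")[100:225,190:350];B=cv2.imread("pics/w3.png")
C=np.zeros((600,800,3),np.uint8);C[:300,:384]=cv2.resize(A,(384,300),interpolation=3);C[300:600,:400]=0
C[216:600,288:800]=B
C[:300,:384]=cv2.resize(A,(384,300),interpolation=3)
cv2.imwrite("pics/c3.png",C)
E
```

```text
False
0.03789669812913422 25.000207722187042 [0.55988164 0.28435534 0.05101635] 8.4917
[-1.34873145  1.65766854  0.94489798] [-1.77048015e-04  1.01135040e-04 -2.75153784e-05]
False [-1.00862653 -1.7429968  -1.27334075] 0.03795144978774141 12.8
tcp stand -0.1455319363209894 1.1118565330613117e-05 0.050972431991957556
```

View pics/c3.png

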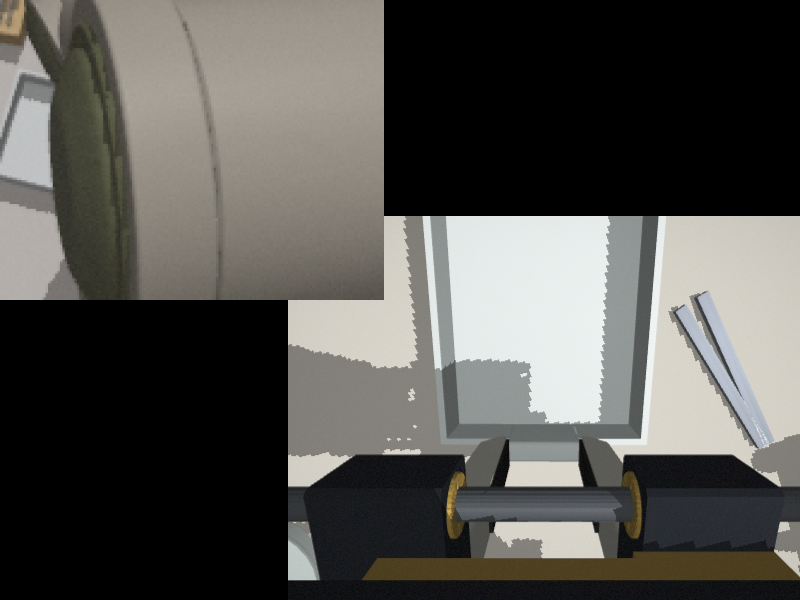

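The wrist picture shows the tray lying up-image from the tab, so `down()` picked the opposite half turn and the tray has been rotated by 180° about the tab. I'll check that nothing else moved before mending it.

Run:
```python
from h import *
import pickle
pw,_=pickle.load(open("p.pkl","rb")); p3=imaging.camera_params("wrist")
def gnd(p,u,z=.005): return least_squares(lambda q:proj(p,[q[0],q[1],z])[0]-np.array(u),[.7,0]).x.round(4)
for u in((485,48),(545,138),(498,40)): print(gnd(pw,np.array(u)/1.5625-.18))
for u in((392,94),(477,226),(415,79)): print(gnd(p3,u))
print("tray corners now (rim)",gnd(p3,(153,226),.035),gnd(p3,(358,226),.035))
print(readout.read_qpos(),readout.read_t())
snap("scene","s2")
a=cv2.imread("pics/scene0.png");b=cv2.imread("pics/s2.png")
d=cv2.GaussianBlur(cv2.absdiff(a,b),(5,5),0).max(2)
for n,(x,y) in dict(dish=(422,270),purple=(556,286),forceps=(356,440),box=(335,292),jar=(260,235),counter=(222,300),rack=(235,440)).items():
    x,y=int(x*.64),int(y*.64);print(n,d[y-14:y+14,x-16:x+16].mean().round(1),d[y-14:y+14,x-16:x+16].max())
ty=-1.929; tab=np.array([.534,.215])-.074*np.array([np.cos(ty),np.sin(ty)])
g=np.array([*tab,.051])
C=cv2.resize(b[100:340,120:440],(800,600),interpolation=3);cv2.imwrite("pics/s2c.png",C)
for a in(ty+np.pi/2,ty-np.pi/2,YAW+np.pi/2,YAW-np.pi/2):
    y=np.array([np.cos(a),np.sin(a),0]);z=np.array([0,0,-1.])
    q=R.from_matrix(np.c_[np.cross(y,z),y,z]).as_quat(scalar_first=True)
    print(a,[None if (j:=planner.ik(P,q)) is None else np.round(j,2).tolist() for P in(g,W(-.184,0,.051),W(-.154,0,.051))])
```

```text
[0.7279 0.0512]
[ 0.7707 -0.0562]
[0.743  0.0551]
[0.7272 0.0519]
[ 0.7704 -0.0557]
[0.7432 0.0571]
tray corners now (rim) [0.5574 0.0164] [ 0.6809 -0.0187]
[ 0.11624235  0.69185225 -0.31942821  1.95122673  0.3885145   0.55842834
 -0.74458345] 12.9
dish 33.4 83
purple 6.6 9
forceps 9.4 12
box 9.8 42
jar 8.9 12
counter 9.8 14
rack 8.9 12
-0.3582036732051035 [[-0.39, 0.69, -0.26, 1.93, 0.31, 0.55, -1.22], [0.04, 0.7, -0.29, 1.93, 0.35, 0.57, -0.85], [0.09, 0.69, -0.3, 1.95, 0.36, 0.56, -0.81]]
-3.499796326794897 [[0.07, 0.93, -1.07, 1.9, 1.02, 0.98, 1.29], [0.49, 0.95, -1.09, 1.9, 1.03, 1.0, 1.69], [0.54, 0.94, -1.1, 1.92, 1.04, 0.99, 1.72]]
-0.27720367320510353 [[-0.38, 0.69, -0.28, 1.93, 0.34, 0.56, -1.16], [0.06, 0.7, -0.32, 1.92, 0.38, 0.57, -0.79], [0.1, 0.69, -0.32, 1.95, 0.39, 0.56, -0.75]]
-3.4187963267948964 [[0.08, 0.94, -1.08, 1.9, 1.03, 0.99, 1.37], [0.5, 0.96, -1.11, 1.9, 1.04, 1.01, 1.77], [0.55, 0.95, -1.11, 1.92, 1.05, 1.0, 1.8]]
```

View pics/s2c.png

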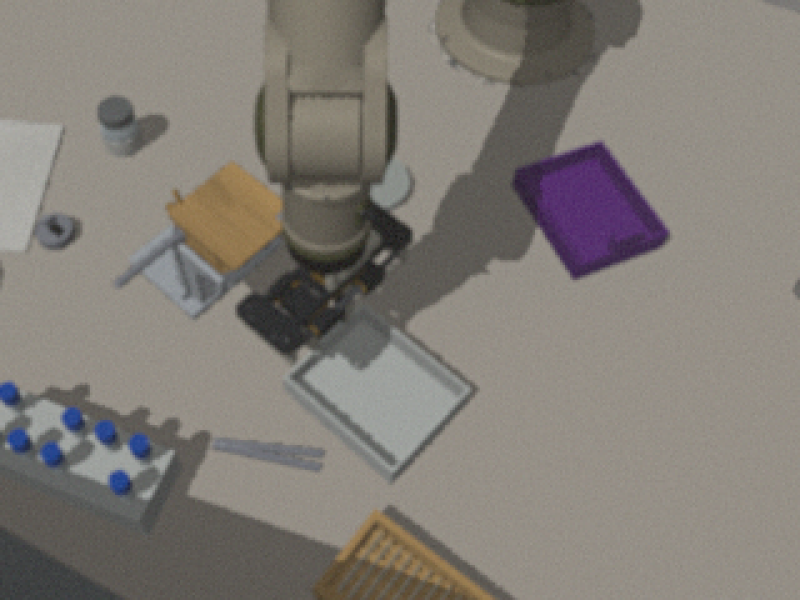

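The tray is turned around, but the forceps, dish and purple tray have not moved. I'll retrace the same sweep to turn it back, then slide it home with an explicit orientation.

```bash
cat >> h.py <<'E'
def ori(a):
    y=np.array([np.cos(a),np.sin(a),0]);z=np.array([0,0,-1.])
    return R.from_matrix(np.c_[np.cross(y,z),y,z]).as_quat(scalar_first=True)
def inst(e):
    c,s=np.cos(YAW),np.sin(YAW); d=e[:2]-FOOT; return np.array([c*d[0]+s*d[1],-s*d[0]+c*d[1],e[2]]).round(4)
E
python3 - <<'E'
from h import *
ty=-1.929; tab=np.array([.534,.215])-.074*np.array([np.cos(ty),np.sin(ty)])
arm.line_to(W(-.184,0,.051),.12)
arm.line_to([*tab,.051],.11,frame=ori(ty-np.pi/2)); print(readout.read_t(),readout.read_wrist_force(),readout.read_qpos().round(2))
arm.line_to(W(-.184,0,.051),.13,frame=ori(YAW-np.pi/2)); print(readout.read_t(),readout.read_wrist_force(),readout.read_width())
print(arm.line_to(W(-.154+.010,0,.051),.04,threshold=8),readout.read_wrist_force(),readout.read_width(),readout.read_t(),inst(readout.read_ee_pos()),readout.read_qpos().round(2))
p,_=snap("wrist","w4");snap("scene","s3");snap("top","t3")
print(proj(p,W(-.16,0,.035)),proj(p,W(0,-.065,.035)))
E
```

```text
16.625 [-1.48021486 -1.27672322  1.63973715] [ 0.06  0.92 -1.04  1.9   1.    0.95  1.31]
18.7417 [ 0.30800455 -1.02659042  1.95103593] 0.03773480678017082
True [ 1.4868596   2.75455013 -0.3657528 ] 0.03768383360370131 19.4917 [-0.1535  0.0004  0.051 ] [ 0.53  0.93 -1.07  1.92  1.02  0.96  1.82]
[[257.67222662 228.54416344]] [[386.59779178 -68.73220609]]
```

```bash
cat >> h.py <<'E'
def lidp(t,y=-.100): return W(.043-.092*np.cos(t)+.0045*np.sin(t),y,.1455+.092*np.sin(t)+.0045*np.cos(t)-.005)
def tipp(f,y=.100): return W(-.025+.056*np.cos(f)-.022*np.sin(f),y,.1+.056*np.sin(f)+.022*np.cos(f)-.005)
def arc(fn,a,b,n,v):
    pk=0
    for t in np.linspace(a,b,n+1)[1:]:
        arm.line_to(fn(t),v); f=np.linalg.norm(readout.read_wrist_force()); pk=max(pk,f)
    return round(pk,2)
E
python3 - <<'E'
from h import *
print(arm.line_to(W(-.154+.006,0,.051),.02,threshold=10),readout.read_wrist_force(),inst(readout.read_ee_pos()))
arm.set_gripper(.07); arm.line_to(W(-.154,0,.14),.2); print(readout.read_t())
for a in(YAW,YAW+np.pi):
    for nm,ps in(("lid",[lidp(t) for t in(0,1.1,2.22)]+[lidp(0)+[0,0,.07],lidp(2.2)+[0,0,.06]]),("tip",[tipp(t) for t in(0,1,2.1)]+[tipp(0)+[0,0,.06]])):
        print(a,nm,[None if (j:=planner.ik(P,ori(a))) is None else np.round(j,2).tolist() for P in ps])
E
```

```text
True [ 0.76151681  2.54632497 -0.94278395] [-0.1535  0.0003  0.0512]
21.2083
-1.848 lid [[-0.68, 0.69, 1.11, 2.21, -0.9, 0.82, -0.81], [-0.63, 0.51, 1.13, 2.14, -0.61, 0.87, -0.98], [-0.42, 0.55, 1.12, 2.14, -0.66, 0.86, -0.74], [-0.73, 0.54, 1.12, 2.14, -0.65, 0.87, -1.06], [-0.48, 0.43, 1.13, 2.07, -0.48, 0.94, -0.93]]
-1.848 tip [[-0.38, 0.95, 1.11, 1.79, -0.98, 1.07, -0.75], [-0.45, 0.9, 1.11, 1.76, -0.9, 1.1, -0.87], [-0.52, 0.93, 1.11, 1.76, -0.95, 1.09, -0.92], [-0.39, 0.86, 1.11, 1.74, -0.86, 1.11, -0.84]]
1.293592653589793 lid [[0.62, 0.55, -0.86, 2.13, 0.64, 0.74, 0.63], [0.84, 0.45, -0.98, 2.06, 0.49, 0.88, 0.87], [1.03, 0.48, -0.99, 2.06, 0.53, 0.87, 1.03], [0.71, 0.47, -0.96, 2.06, 0.5, 0.87, 0.76], [1.1, 0.42, -1.06, 1.98, 0.44, 0.99, 1.12]]
1.293592653589793 tip [[0.67, 0.78, -0.79, 1.71, 0.67, 0.94, 0.9], [0.62, 0.74, -0.81, 1.68, 0.63, 0.99, 0.88], [0.52, 0.77, -0.78, 1.69, 0.64, 0.96, 0.79], [0.7, 0.72, -0.83, 1.67, 0.61, 1.03, 0.96]]
```

Run:
```python
from h import *
arm.line_to(W(-.154,0,.21),.25)
q=ori(YAW+np.pi)
arm.move_to(lidp(0)+[0,0,.07],q); print(readout.read_t(),readout.read_wrist_force())
print(arm.line_to(lidp(0),.15,threshold=8))
arm.set_gripper(0,12); print(readout.read_width(),readout.read_grasp_force(),readout.read_t(),readout.read_wrist_force())
print(arc(lidp,0,1.7,6,.12),readout.read_wrist_force(),readout.read_width())
for t in(1.85,1.95,2.05,2.14,2.21): arm.line_to(lidp(t),.08); print(t,readout.read_wrist_force().round(2))
print(readout.read_width(),readout.read_t())
arm.set_gripper(.06); arm.line_to(lidp(2.21)+[0,0,.06],.2); print(readout.read_t())
snap("top","t4");snap("scene","s4");snap("wrist","w5")
C=np.zeros((600,800,3),np.uint8)
C[:300,:400]=cv2.resize(cv2.imread("pics/s4.png")[130:250,150:310],(400,300),interpolation=3)
C[:300,400:]=cv2.resize(cv2.imread("pics/t4.png")[100:220,190:350],(400,300),interpolation=3)
C[300:,:400]=cv2.resize(cv2.imread("pics/w5.png"),(400,300),interpolation=2)
C[300:,400:]=cv2.resize(cv2.imread("pics/w4.png"),(400,300),interpolation=2)
cv2.imwrite("pics/c5.png",C)
```

```text
22.7667 [-0.13674155  0.05947083  0.52888912]
False
0.000466045160686998 0.0 24.55 [0.40883638 0.31459043 0.48015954]
0.87 [ 0.19368821  0.08715887 -0.1208945 ] 0.00044615881513148883
1.85 [-0.06 -0.24 -0.5 ]
1.95 [-0.36  0.75 -0.98]
2.05 [ 0.3   0.05 -1.12]
2.14 [-1.    0.33  0.33]
2.21 [-0.38 -0.5  -0.07]
0.000632430149237066 28.1083
29.625
```

View pics/c5.png

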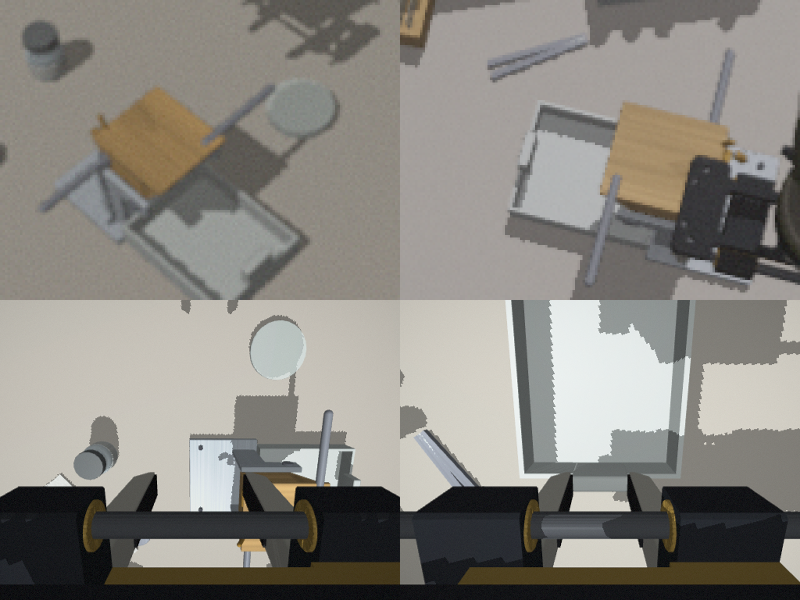

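The gripper closed on nothing (width ≈ 0) and the lid is still shut. The tray itself sits square at the foot. I'll check the bar's predicted position in this wrist view, then try again and only go on if the width shows a grip.

Run:
```python
from h import *
p=imaging.camera_params("wrist")
print("bar end pred",proj(p,W(-.049,-.137,.150)),"seen 419.8,143.4; tri near",proj(p,W(-.049,-.09,.150)))
print(inst(readout.read_ee_pos()),inst(lidp(2.21)))
q=ori(YAW+np.pi)
print(inst(lidp(0)))
arm.move_to(lidp(0)+[0,0,.07],q); print(inst(readout.read_ee_pos()),readout.read_width(),readout.read_t())
p,_=snap("wrist","w6");print("pred end",proj(p,W(-.049,-.137,.150)),"tcp",proj(p,lidp(0)+[0,0,.07]))
C=np.zeros((600,800,3),np.uint8)
snap("scene","s6");snap("top","t6")
C[:300,:400]=cv2.resize(cv2.imread("pics/s6.png")[130:250,170:330],(400,300),interpolation=3)
C[:300,400:]=cv2.resize(cv2.imread("pics/t6.png")[100:220,190:350],(400,300),interpolation=3)
C[300:,:400]=cv2.resize(cv2.imread("pics/w6.png"),(400,300),interpolation=2)
print(arm.line_to(lidp(0),.15,threshold=8),inst(readout.read_ee_pos()))
snap("scene","s7")
C[300:,400:]=cv2.resize(cv2.imread("pics/s7.png")[130:250,170:330],(400,300),interpolation=3)
cv2.imwrite("pics/c7.png",C)
```

```text
bar end pred [[420.22080585 143.20832892]] seen 419.8,143.4; tri near [[414.06918779 193.26113144]]
[ 0.1017 -0.1006  0.2707] [ 0.1015 -0.1     0.2117]
[-0.049 -0.1    0.145]
[-0.0489 -0.1002  0.2145] 0.06006618403947877 30.4583
pred end [[254.47912919 150.28055192]] tcp [[254.03828534 228.69521326]]
False [-0.049  -0.0997  0.1454]
```

View pics/c7.png

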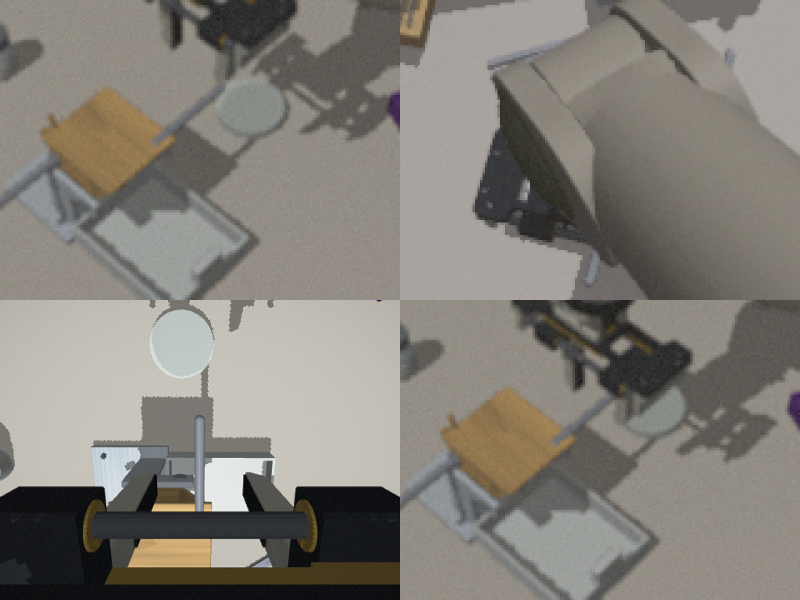

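Run:
```python
from h import *
arm.line_to(lidp(0)+[0,0,-.002],.05)
for w in(.03,.014,.009):
    arm.set_gripper(w,20); print(w,readout.read_width(),readout.read_grasp_force(),readout.read_wrist_force().round(2),readout.read_t())
```

```text
0.03 0.030148911989623346 0.0 [-0.09  0.2   0.47] 32.2167
0.014 0.013789819258519817 0.0 [-0.21 -0.76  0.12] 32.7333
0.009 0.009031689856241615 0.0 [-0.31 -0.32  0.05] 33.0917
```

Run:
```python
from h import *
for w in(.0075,.006,.004,.002):
    arm.set_gripper(w,25); f=readout.read_grasp_force(); print(w,readout.read_width(),f,readout.read_wrist_force().round(2),inst(readout.read_ee_pos()),readout.read_t())
    if f>2: break
```

```text
0.0075 0.0076055175267373005 0.09219116996973753 [ 0.13 -0.48  0.14] [-0.0489 -0.1     0.143 ] 33.35
0.006 0.006359900042743858 0.9723942680284381 [-0.36 -1.83  0.73] [-0.0487 -0.1     0.143 ] 33.6083
0.004 0.004117209778377601 3.637276589870453 [-0.89 -2.29  3.97] [-0.0487 -0.0999  0.1431] 33.8833
```

Run:
```python
from h import *
arm.set_gripper(.03)
print(arm.line_to(lidp(0)+[0,0,-.013],.08,threshold=6),inst(readout.read_ee_pos()))
for w in(.0065,.003):
    arm.set_gripper(w,20); f=readout.read_grasp_force(); print(w,readout.read_width(),f,readout.read_wrist_force().round(2),inst(readout.read_ee_pos()),readout.read_t())
    if f>10: break
```

```text
False [-0.0489 -0.1004  0.1314]
0.0065 0.008811757666720243 19.994484186172485 [ 1.13 -2.16  1.11] [-0.0486 -0.0999  0.1321] 35.3
```

Run:
```python
from h import *
dz=np.array([0,0,-.013]); L=lambda t:lidp(t)+dz
def go(a,b,n,v):
    for t in np.linspace(a,b,n+1)[1:]:
        arm.line_to(L(t),v); f=readout.read_wrist_force(); w=readout.read_width()
        print(round(t,2),f.round(1),round(w,4))
        if np.linalg.norm(f)>15 or w<.006: print("STOP");return False
    return True
if go(0,1.7,6,.13) and go(1.7,2.21,4,.1):
    print(readout.read_t())
    arm.set_gripper(.03); arm.line_to(L(2.21)+[0,0,.05],.25); print(readout.read_t(),readout.read_wrist_force())
    snap("scene","s8");p,_=snap("wrist","w8");print(proj(p,W(.1,-.137,.217)),proj(p,W(-.049,-.137,.15)))
    import pickle;pickle.dump(p,open("p8.pkl","wb"))
```

```text
0.28 [-0.1 -1.  -0.1] 0.0092
0.57 [-0.   5.6  1.5] 0.0094
0.85 [-3.4  9.4  8.6] 0.009
1.13 [-2.4  6.2 11.1] 0.0094
1.42 [-3.3  0.4  8.6] 0.0095
1.7 [-1.5 -0.1  0.7] 0.0092
1.83 [-0.4  1.3 -2. ] 0.0091
1.96 [-0.1  0.6 -4.1] 0.0097
2.08 [ 1.   1.7 -5.1] 0.0091
2.21 [ 0.   1.2 -3.7] 0.0089
38.4667
39.3917 [-0.0805735  -1.07816528 -0.00900209]
[[256.84232702 156.4491898 ]] [[433.5669204  145.06729896]]
```

Run:
```python
from h import *
import pickle
p=pickle.load(open("p8.pkl","rb")); im=cv2.imread("pics/w8.png").astype(int)
for r in(170,185,200): print(r,im[r,200:310:4].mean(1).astype(int).tolist())
print("shut",im[170,405:460:4].mean(1).astype(int).tolist())
S=imaging.camera_params("scene");a=cv2.imread("pics/scene0.png").astype(int);b=cv2.imread("pics/s8.png").astype(int)
def bar(t,y): 
    q=lidp(t,y); q[2]+=.005; return q
for t in(0,1.9,2.0,2.1,2.2,2.25):
    u=[proj(S,bar(t,y))[0] for y in(-.10,-.11,-.12,-.13)]
    print(t,np.round(u[0]),[b[int(round(v)),int(round(x))].tolist() for x,v in u])
```

```text
170 [222, 223, 220, 222, 222, 222, 222, 221, 222, 222, 223, 140, 176, 184, 146, 223, 221, 136, 139, 135, 136, 137, 136, 136, 138, 138, 139, 137]
185 [221, 221, 222, 222, 221, 223, 222, 221, 221, 223, 222, 142, 174, 185, 146, 239, 236, 237, 235, 141, 145, 143, 149, 145, 145, 147, 148, 148]
200 [221, 223, 223, 220, 221, 221, 222, 221, 222, 223, 222, 141, 172, 187, 146, 241, 238, 240, 236, 233, 236, 176, 150, 147, 145, 91, 99, 103]
shut [155, 215, 155, 156, 154, 163, 163, 161, 162, 162, 218, 214, 218, 219]
0 [250. 172.] [[132, 137, 146], [129, 140, 144], [132, 141, 147], [130, 138, 139]]
1.9 [216. 129.] [[131, 138, 146], [137, 145, 149], [128, 139, 144], [132, 141, 147]]
2.0 [214. 129.] [[130, 141, 143], [134, 143, 146], [128, 139, 144], [130, 140, 144]]
2.1 [212. 128.] [[93, 95, 100], [95, 98, 98], [102, 104, 108], [106, 113, 117]]
2.2 [210. 128.] [[101, 97, 93], [96, 94, 95], [91, 91, 90], [95, 90, 91]]
2.25 [210. 129.] [[94, 93, 94], [98, 94, 94], [94, 90, 88], [95, 90, 91]]
```

Run:
```python
from h import *
q=ori(YAW+np.pi); dz=np.array([0,0,-.013]); P=lambda f:tipp(f)+dz
e=readout.read_ee_pos(); arm.line_to([e[0],e[1],.31],.25)
t=tipp(0); arm.move_to([t[0],t[1],.25],q); arm.set_gripper(.05)
print(arm.line_to(P(0),.2,threshold=8),inst(readout.read_ee_pos()),readout.read_t())
arm.set_gripper(.0065,25); w,f=readout.read_width(),readout.read_grasp_force(); print(w,f,readout.read_wrist_force().round(1))
if f>10:
    for a in np.linspace(0,1.2,6)[1:]:
        arm.line_to(P(a),.11); F=readout.read_wrist_force();w=readout.read_width(); print(round(a,2),F.round(1),round(w,4))
        if np.linalg.norm(F)>25 or w<.006: print("STOP");break
print(readout.read_t(),inst(readout.read_ee_pos()))
```

```text
False [0.0305 0.1007 0.1051] 42.2167
0.009188904082594743 25.000291764736176 [-1.8 -4.6  2.8]
0.24 [-2.3 -6.4  1.4] 0.0092
0.48 [-4.2 -7.8  7. ] 0.0089
0.72 [-5.9 -9.1 15.6] 0.0092
0.96 [-2.7 -4.9 13.9] 0.0093
1.2 [ 0.3 -0.7  9.4] 0.0089
44.375 [-0.0269  0.1011  0.1438]
```

Run:
```python
from h import *
dz=np.array([0,0,-.013]); P=lambda f:tipp(f)+dz
for a in (1.4,1.6,1.8,1.95,2.08):
    arm.line_to(P(a),.1); F=readout.read_wrist_force();w=readout.read_width(); print(round(a,2),F.round(1),round(w,4))
    if np.linalg.norm(F)>25 or w<.006: print("STOP");break
arm.hold(.8); print(readout.read_t(),inst(readout.read_ee_pos()))
p,im=snap("wrist","w9");_,s=snap("scene","s9");_,t=snap("top","t9")
S=imaging.camera_params("scene")
# tray floor occupancy seen from the scene camera: compare with tray-only picture s8
a=cv2.imread("pics/s8.png").astype(int);b=cv2.imread("pics/s9.png").astype(int)
for x in np.arange(-.15,-.01,.012):
    print(round(x,3),[ "%d/%d"%(a[v,u].mean(),b[v,u].mean()) for y in np.arange(-.055,.056,.011) for u,v in [np.round(proj(S,W(x,y,.006))[0]).astype(int)]])
```

```text
1.4 [5.1 3.4 3. ] 0.009
1.6 [ 6.9  2.  -1.3] 0.0091
1.8 [ 6.4  0.8 -2.9] 0.0094
1.95 [ 7.6 -0.3 -3.9] 0.0088
2.08 [ 7.1 -0.3 -5.3] 0.0089
46.475 [-0.0718  0.1006  0.119 ]
-0.15 ['116/120', '97/115', '85/120', '79/116', '86/113', '89/111', '99/99', '115/120', '94/96', '93/91', '114/116']
-0.138 ['156/116', '148/117', '135/117', '110/112', '135/112', '107/106', '139/137', '154/158', '156/155', '103/104', '131/137']
-0.126 ['154/118', '155/112', '149/118', '152/115', '150/112', '150/110', '155/83', '155/72', '154/74', '99/84', '138/143']
-0.114 ['154/77', '154/67', '154/78', '154/75', '152/76', '151/72', '153/78', '155/70', '154/81', '104/84', '141/141']
-0.102 ['153/84', '154/73', '152/83', '153/74', '158/74', '153/71', '159/85', '159/88', '155/89', '96/103', '136/140']
-0.09 ['155/78', '153/75', '156/74', '154/74', '154/72', '155/69', '155/68', '155/83', '155/109', '102/103', '140/144']
-0.078 ['155/74', '155/69', '157/113', '159/118', '155/72', '156/83', '154/97', '156/97', '155/100', '93/100', '132/132']
-0.066 ['151/78', '157/74', '153/115', '155/114', '155/77', '155/86', '152/90', '154/99', '158/131', '96/90', '141/118']
-0.054 ['96/77', '99/71', '155/96', '156/45', '156/45', '155/49', '153/41', '155/47', '155/50', '99/42', '141/63']
-0.042 ['97/72', '97/75', '103/45', '111/44', '103/57', '119/45', '156/45', '157/46', '158/54', '100/46', '139/46']
-0.03 ['98/80', '93/81', '99/46', '97/50', '95/46', '138/46', '155/45', '158/43', '155/47', '101/47', '137/43']
-0.018 ['96/85', '97/80', '101/49', '96/36', '95/52', '114/43', '153/50', '154/49', '151/49', '96/52', '140/62']
```

Run:
```python
from h import *
dz=np.array([0,0,-.013]); P=lambda f:tipp(f)+dz
arm.line_to(P(2.15),.1); arm.line_to(P(2.0),.15); arm.line_to(P(2.14),.15); arm.hold(.3); print(readout.read_wrist_force().round(1),readout.read_t())
for a in (1.85,1.55,1.25,.95,.7,.45,.2,0):
    arm.line_to(P(a),.12); F=readout.read_wrist_force();w=readout.read_width(); print(round(a,2),F.round(1),round(w,4))
    if np.linalg.norm(F)>30 or w<.006: print("STOP");break
print(readout.read_t(),inst(readout.read_ee_pos()))
_,s=snap("scene","s10");snap("wrist","w10");snap("top","t10")
S=imaging.camera_params("scene")
# rectify the tray floor from the scene camera at z=8 mm, 1 px = 2 mm
X=np.arange(-.155,-.003,.002);Y=np.arange(-.06,.061,.002)
for nm in("s8","s10"):
    im=cv2.imread(f"pics/{nm}.png")
    uv=np.array([[proj(S,W(x,y,.010))[0] for y in Y] for x in X]).astype(np.float32)
    r=cv2.remap(im,uv[...,0],uv[...,1],1); cv2.imwrite(f"pics/{nm}r.png",r)
    g=r.mean(2)
    print(nm)
    for row in g[::3]: print(''.join('#' if v<70 else '+' if v<90 else 'o' if v<112 else '-' if v<135 else '.' for v in row[::2]))
```

```text
[ 7.6 -1.1 -5. ] 47.675
1.85 [ 6.5  1.4 -0.8] 0.009
1.55 [4.2 6.  8.1] 0.009
1.25 [-1.   4.  16.8] 0.009
0.95 [-1.8 -2.3 15.6] 0.0094
0.7 [ 0.3 -3.8  5.6] 0.0092
0.45 [ 1.8 -4.5 -0.6] 0.0086
0.2 [ 2.7 -6.3 -4.7] 0.0091
0 [ 0.6 -5.1 -4.5] 0.0092
49.9417 [0.032  0.099  0.1028]
s8
++++++++++++++++++++++++++++++o
----ooo++++++++++o-------------
......-o++o++o+oo-........-o-.-
-...............--........oo-.-
-........................-oo-.-
..........................oo-.-
-.........................-o-.-
-.........................-o-.-
-.........................oo-.-
..........................oo-.-
-.........................oo-.-
-.........................-o-.-
..........................oo-.-
-........................-oo-.-
-.........................oo-.-
--........................-o---
oooo-.....................-o-.-
+ooooo-...................-o-.-
ooooooo-...----...........-o-.-
+ooooooo---ooooo.........-oo---
oooooooooooooooo..........oo-.-
+oooooooooooooo-..........oo-.-
+oooooooooooooo-..........oo-.-
+oooooooooooooo-..........-o-.-
+oooooooooooooo-..........-o-.-
+++o+o+oo++o+o+ooooo-o-ooooo-.-
s10
++++++++++++++++++++++++++++++o
-.--oooo+++++++++o-------------
......-o+++oo++oo-........---.-
-...............---.......-o-.-
................-oooo++ooo+o-.-
......oooooooooooo+++#+#+++o-.-
.....-o+#++++++oo++#+++++o+o-.-
-....o++#+##++o++++++++++ooo-.-
.....o++++++++o+++++++++oooo-.-
.....ooooooooo++ooooo+ooo-oo-.-
.....-ooooooooooooooooooo-oo-.-
.......------....-------..-o-.-
..........................-o-.-
-.........................oo-.-
ooooooooooo---............oo-.-
+oooooooooooo---..........-o-.-
ooooooooooooooo--.........-o-.-
oooooooooooooo............-o-.-
ooooooooo--ooo-...........-o-.-
ooooooooo--ooooo.........-oo-.-
ooooooooooooooo-..........oo-.-
ooooooooooooooo-..........oo-.-
ooooooooooooooo-..........oo-.-
ooooooooooooooo-..........-o-.-
+oooooooooooooo-..........-o-.-
+o+++o+o+++oooooooo--o---ooo-.-
```

Run:
```python
from h import *
S=imaging.camera_params("scene")
im=cv2.imread("pics/s10.png")
def show(z,X,Y,f):
    for x in X: print('%6.3f '%x+''.join(f(im[v,u].astype(int)) for y in Y for u,v in [np.round(proj(S,W(x,y,z))[0]).astype(int)]))
sat=lambda c:'.' if c.max()-c.min()<14 else 'w' if c.max()-c.min()<35 else 'W'
print("box floor sat");show(.105,np.arange(-.06,.12,.006),np.arange(-.05,.051,.004),sat)
lum=lambda c:'%x'%min(15,c.mean()//12)
print("box lum");show(.105,np.arange(-.06,.05,.006),np.arange(-.05,.051,.004),lum)
im=cv2.imread("pics/s10.png");print("tray lum");show(.010,np.arange(-.145,-.08,.004),np.arange(-.05,.051,.003),lambda c:'%x'%min(15,max(0,(c.mean()-50)//7)))
```

```text
box floor sat
-0.060 ..........................
-0.054 ..........................
-0.048 ..........................
-0.042 ..........................
-0.036 wwwWWWwww.wwwww....ww.....
-0.030 WWWWWWWWWWWwwWWWWwwwWww...
-0.024 WWWWWWWWWWWWwwWWWwwwwwwWw.
-0.018 WWWWWWWWWWWWwWWWWWWwwwwWw.
-0.012 WWWWWWWWWWWWWWWWWWWWWWwW.w
-0.006 WwWWWWWWWWWWWWWWWWWWWWWw..
-0.000 WWWWWWWWWWWWWWWWWWWWWwww..
 0.006 wWWWWWWWWWWWWWWWWww.......
 0.012 wwWWWWWWWWWWWWWWw.........
 0.018 WwWWWWWWWWWWWWWWw.........
 0.024 WwwWWWWWWWWWWWWw..........
 0.030 WWWWWWWWWWWWWWWw..........
 0.036 wWWWWWWWWWWWWWWw..........
 0.042 wwwWwwwWwwWwWWWw..........
 0.048 WWWWWWWwwWwWwwww..........
 0.054 wwWwwwwwwWwwwWwwwww.......
 0.060 wwwwwwwwwwwwwwwwwWw.......
 0.066 WWWwWWWWWwWWWWWWWWw...ww..
 0.072 WWWWWwWwWWWWWWWWWWw.......
 0.078 WWWWwWWWWwWWWWWWWw....w...
 0.084 WWWWWwwWWWWWWWWWWw....w...
 0.090 WWWWwwWWWWWWWWWWww...ww...
 0.096 WWWWwwWWWWWWWWWWww........
 0.102 WWWWWWWWWWWWWWWWWw........
 0.108 WWWWwWWWWwWWWWWWWW........
 0.114 WWWWwWWWWWWWWWWWWW....wWWw
box lumTraceback (most recent call last):
  File "<stdin>", line 9, in <module>
  File "<stdin>", line 5, in show
  File "<stdin>", line 5, in <genexpr>
  File "<stdin>", line 8, in <lambda>
TypeError: %x format: an integer is required, not numpy.float64
```

```bash
cat > chk.py <<'E'
from h import *
S=imaging.camera_params("scene")
def show(im,z,X,Y,f):
    for x in X: print('%6.3f '%x+''.join(f(im[v,u].astype(int)) for y in Y for u,v in [np.round(proj(S,W(x,y,z))[0]).astype(int)]))
sat=lambda c:'.' if c.max()-c.min()<14 else 'w' if c.max()-c.min()<28 else 'W'
lum=lambda c:'%x'%int(min(15,max(0,(c.mean()-50)//7)))
E
python3 - <<'E'
from chk import *
q=ori(YAW+np.pi)
arm.set_gripper(.04); t=tipp(0); arm.line_to([t[0],t[1],.29],.3)
l=lidp(2.25); arm.move_to([l[0],l[1],.28],q); print(readout.read_t(),inst(readout.read_ee_pos()))
snap("scene","s11");snap("top","t11");p,_=snap("wrist","w11")
import pickle;pickle.dump(p,open("p11.pkl","wb"))
im=cv2.imread("pics/s11.png")
print("box");show(im,.105,np.arange(-.06,.05,.006),np.arange(-.05,.051,.004),sat)
print("tray");show(im,.010,np.arange(-.14,-.08,.004),np.arange(-.05,.055,.003),lum)
w=cv2.imread("pics/w11.png").astype(int)
b=proj(p,W(.1045,-.130,.217))[0]; print("bar pred",b); v=int(b[1]); print(w[v,int(b[0])-30:int(b[0])+30:2].mean(1).astype(int).tolist())
E
```

```text
52.425 [ 0.1042 -0.0988  0.28  ]
box
-0.060 ..........................
-0.054 ..........................
-0.048 ..........................
-0.042 ..........................
-0.036 WwwWWWWWwwWWWWWwww.Ww.....
-0.030 WWWWWWWWWWWWWWWWWWWWWWWw..
-0.024 WWWWWWWWWWWWWWWWWWWWWWWW..
-0.018 WWWWWWWWWWWWWWWWWWWWWWWW..
-0.012 WWWWWWWWWWWWWWWWWWWWWWWW..
-0.006 WWWWWWWWWWWWWWWWWWWWWWWW..
-0.000 WWWWWWWWWWWWWWWWWWWWWWWW..
 0.006 WWWWWWWWWWWWWWWWWWWWWWWW..
 0.012 WWWWWWWWWWWWWWWWWWWWWWWWw.
 0.018 WWWWWWWWWWWWWWWWWWWWWWWW..
 0.024 WWWWWWWWWWWWWWWWWWWWWWWWw.
 0.030 WWWWWWWWWWWWWWWWWWWWWWWW..
 0.036 WWWWWWWWWWWWWWWWWWWWWWW...
 0.042 WWWWWWWWWWWWWWWWwWWWWWw...
 0.048 WWWWWWWWWWwWWWWWWWWWWw....
tray
-0.140 feeea8888888c87b879abeeffffeeed977c
-0.136 fedceeceeceeeefeeca99baddbadecb967b
-0.132 eeedeeeefffffffffb9766777756756746b
-0.128 effed9dd8deabdabd87665333323355435b
-0.124 eefd856525633646867663232222356446b
-0.120 efcc644222233355566534221233355558b
-0.116 eec8644222211354543444232233455558b
-0.112 eed9633222223355533442343332455558c
-0.108 ffda444545555555545544544544555657b
-0.104 efda454455455554446554445554567677b
-0.100 feda655655665565456555665465579967b
-0.096 efea755566555566556565565555679966a
-0.092 eeebc8676676577a78a96885667779cb78a
-0.088 effecdacc9dcacddddccbad99ccadedd88a
-0.084 feefeeeeeeefeefffefffefeefeeefbb788
-0.080 eefeeffffffefefeeeeeeeffeefeeed767a
bar pred [252.8956072  157.36610124]
[216, 218, 218, 216, 216, 217, 217, 217, 218, 217, 218, 216, 215, 134, 156, 174, 179, 168, 146, 108, 134, 132, 132, 132, 135, 132, 132, 133, 133, 134]
```

Run:
```python
from chk import *
dz=np.array([0,0,-.013]); L=lambda t:lidp(t)+dz
arm.set_gripper(.05)
print(arm.line_to(L(2.25),.15,threshold=8),inst(readout.read_ee_pos()))
arm.set_gripper(.0065,20); f=readout.read_grasp_force(); print(readout.read_width(),f,readout.read_wrist_force().round(1),readout.read_t())
ok=f>10
if ok:
    for t in list(np.linspace(2.25,1.7,5)[1:])+list(np.linspace(1.7,0,7)[1:]):
        arm.line_to(L(t),.12); F=readout.read_wrist_force();w=readout.read_width(); print(round(t,2),F.round(1),round(w,4))
        if np.linalg.norm(F)>25 or w<.006: print("STOP");ok=False;break
if ok:
    arm.set_gripper(.04); arm.line_to(L(0)+[0,0,.1],.25)
    t=W(-.05,-.35,.32); 
    print(readout.read_t(),readout.read_wrist_force())
    snap("scene","s12");p,_=snap("wrist","w12")
    im=cv2.imread("pics/s12.png")
    print("lid");show(im,.150,np.arange(-.06,.06,.006),np.arange(-.05,.051,.004),sat)
    for z in(.15,): 
        u=[proj(S,W(-.049,y,z))[0] for y in(-.07,-.09,-.11,-.13)]; a=cv2.imread("pics/scene0.png"); print([(a[int(v+.5),int(x+.5)].tolist(),im[int(v+.5),int(x+.5)].tolist()) for x,v in u])
    w=cv2.imread("pics/w12.png").astype(int);b=proj(p,W(-.049,-.130,.15))[0];print(b,w[int(b[1]),int(b[0])-20:int(b[0])+20:2].mean(1).astype(int).tolist())
```

```text
False [ 0.104  -0.0996  0.1968]
0.009064373138284848 20.00030905008316 [-0.5 -0.7  1.3] 54.45
2.11 [-2.3 -2.9  4. ] 0.009
1.98 [-2.6 -3.   6.9] 0.0092
1.84 [-1.9 -1.3  5.4] 0.0092
1.7 [-1.2 -0.1  3.9] 0.0092
1.42 [ 1.4 -0.8 -1.9] 0.0091
1.13 [ 2.6 -1.4 -2.2] 0.0095
0.85 [ 3.1 -0.8 -1.2] 0.0093
0.57 [ 4.2 -2.  -0.7] 0.0091
0.28 [ 4.3 -3.  -1.4] 0.0092
0.0 [ 3.1 -2.5 -2.8] 0.0092
58.9333 [-0.00242528  0.49968716 -0.13060225]
lid
-0.060 wWWWWwwWWWWWWWWWWWWWWWWWW.
-0.054 WWWWWWWWWWWWWWWWWWWWWWWWWW
-0.048 ..w..wWWWWWWWWWWWWWWWWWWWW
-0.042 wWWWwWWWWWWWWWWWWWWWWWWWWW
-0.036 wWWWWWWWWWWWWWWWWWWWWWWWWW
-0.030 WWWWWWWWWWWWWWWWWWWWWWWWWW
-0.024 WWWWWWWWWWWWWWWWWWWWWWWWWW
-0.018 WWWWWWWWWWWWWWWWWWWWWWWWWW
-0.012 WWWWWWWWWWWWWWWWWWWWWWWWWW
-0.006 WWWWWWWWWWWWWWWWWWWWWWWWWW
-0.000 WWWWWWWWWWWWWWWWWWWWWWWWWW
 0.006 WWWWWWWWWWWWWWWWWWWWWWWWWW
 0.012 WWWWWWWWWWWWWWWWWWWWWWWWWW
 0.018 WWWWWWWWWWWWWWWWWWWWWWWWWW
 0.024 WWWWWWWWWWWWWWWWWWWWWWWWWW
 0.030 WWWWWWWWWWWWWWWWWWWWWWWWWW
 0.036 WWWWWWWWWWWWWWWWWWWWWWWWWW
 0.042 WWWWWWWWWWWWWWWWWWWWWWWWWW
 0.048 WWWWWWWWWWWWWWWWWWWWWWWWWw
 0.054 .ww....ww......w..wWWwWWw.
[([95, 90, 89], [100, 95, 96]), ([107, 103, 99], [111, 105, 104]), ([105, 103, 102], [114, 107, 104]), ([104, 100, 98], [113, 107, 104])]
[254.98648346 156.61151538] [126, 127, 128, 128, 127, 131, 125, 128, 113, 151, 166, 168, 159, 139, 112, 129, 126, 127, 127, 203]
```

Run:
```python
from chk import *
a=cv2.imread("pics/scene0.png");b=cv2.imread("pics/s12.png");c=cv2.imread("pics/s8.png")
g=lambda im,r:cv2.cvtColor(im,6)[r[1]:r[3],r[0]:r[2]].astype(np.float32)
for n,x,r in(("tipbar/stand",a,(160,185,200,228)),("box",a,(185,160,240,210)),("tray near rim",c,(220,215,275,250)),("forceps",a,(205,272,252,290)),("dish",a,(256,160,286,188)),("jar+counter",a,(132,138,176,200))):
    print(n,[np.round(v,2) for v in cv2.phaseCorrelate(g(x,r),g(b,r))],cv2.absdiff(g(x,r),g(b,r)).mean().round(1))
arm.job_done(); print(readout.read_t())
```

```text
tipbar/stand [array([-0.01,  0.6 ]), np.float64(1.07)] 7.8
box [array([-0.03,  0.08]), np.float64(1.01)] 7.3
tray near rim [array([-0.07, -0.06]), np.float64(0.74)] 14.7
forceps [array([0.03, 0.01]), np.float64(0.99)] 7.4
dish [array([-0.19,  0.31]), np.float64(0.69)] 8.3
jar+counter [array([0.44, 0.03]), np.float64(1.02)] 7.8
the job is handed in; nothing more can be done
the job is handed in; nothing more can be done
```

I handed the job in at about 59 s: the tray is home, the box is level with its lid shut, and by image checks it emptied into the tray (I saw two cassette stacks, not four separate cassettes) with the bystanders unmoved, after I had to undo an accidental half turn of the tray and regrip the lid bar after a missed first grip.

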